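# Press a label holder home behind a shelf lip

## Robot

A 6-joint arm with a two-finger parallel gripper is mounted at the origin on the work surface. World frame = base frame: x ahead of the robot, y to its left, z up, the work surface at z = 0. Lengths are in m, angles in rad, forces in N, time in s.
With the tool pointing down it reaches from about 0.35 to 0.775 m from the base axis. Payload 7.3 kg.
Tool frame: the origin (TCP) lies at the very end of the fingers, on their centre line; the grasp point (between the pads) lies 19 mm behind it (manip.hold_point_z is the distance from the TCP to the grasp point, in m); x points along the fingers, y is the direction in which the jaws open and shut, and the axes are right-handed (so a half turn about x gives the same grasp; the last joint's range is limited). The gripper opens to 92 mm and grips with 3 to 60 N. Pads are 19 mm wide; open, the fingers measure 130 mm over their backs; the gripper's body (75 mm by 190 mm) begins 47 mm behind the grasp point.
Start: joints at [1.092, 0.342, 1.524, -0, 1.275, -0.146], TCP at [0.171, 0.496, 0.227] pointing down, gripper open.
Joint ranges: [-2.53, 2.53], [-0.77, 2.02], [0.04, 2.7], [-1, 4.14], [0.28, 2.66], [-3.11, 3.11]. Speed limits (rad/s): [2.57, 2.57, 3.14, 3.14, 3.14, 3.14].

## Interface

Orientations are given as a unit quaternion [w, x, y, z].
In Python, from station import manip, vision gives the robot as it stands.
- The arm moves only by the tool step_arm, never from a script. Its argument "deltas" is a list of rows, each an object with "offset": the shift along the tool's x, y, z in m, a list of three; "rot": the turn, a rotation vector about the tool's x, y, z in rad, a list of three. A call has 1 to 12 rows; each row is the pose to reach, as a shift and turn from the pose commanded when the call began, along the tool's axes at that moment; what a row does not reach only later rows make up. A row lasts 1/8 s, in which the tool goes at most 62.5 mm and 10.7 degrees, less where a joint would pass 70% of its speed; a pose out of reach is approached as far as the arm can. A call with a gripper value outside its range is refused whole. "fingers" is the closure, from 0 (fully open) to 1 (shut), set as the call begins (left out, the last holds). The fingers move at their own pace and stop on an object; "squeeze" is the grip in N (left out, the last holds). Time passes only in rows, so rows that repeat a pose let the fingers close. It gives the time, the measured TCP pose, the force and the opening at its end, in the units of the state.
- manip.observe(): the state, without advancing time (a new reading comes with each control period).
- vision.grab_frame(name): name is "scene" or "top" or "wrist"; returns a dict with "pixels" (480x640x3 uint8, red, green, blue), "fov_y" (degrees; the focal length in pixels is half the picture's height over the tangent of half this angle, whatever the lens; pixels are square), "cx", "cy" (the principal point, pixels), "xyz" and "rotation" of the camera in the world; the wrist camera has in their place "tool_from_camera" (4x4, takes a point from camera to tool coordinates, whose origin is the TCP and whose axes are the tool frame's). Camera axes: x right, y down, z forward; pixel columns grow to the right and rows downward; lengths in m; the calibration is good to about 2 mm. A picture is of the moment at which its call begins: read the wrist's pose just before it. There is no depth.
- manip.sign_off(): hands the job in, once; it reports no verdict.
Trained networks look in a picture, given as the dict that the camera call returned (one of the last four; its "shot" number tells which), for a name from the list of things; names that differ only in an ending like _2 or _b are one class to them, and where a whole thing is asked for, a point or a joint stands for the part that bears it (a point fixed in the world has none). Each returns a list of dicts, best first, with "confidence" (0 to 1); they miss things now and then, are a little off and sometimes report something else, mostly with a low value. They report only what shows in the picture. A call takes as long as a camera call.
- vision.boxes_of(picture, thing): "rect" ([centre column, centre row, width, height] in pixels, round what is visible of it).
The state is a dict: "time_s": time; "qpos": joint angles; "joint_velocities": joint speeds; "joint_efforts": joint torques, N m; "position": TCP position; "tool_rot": TCP orientation; "force": force on the tool from outside, world axes, zero at the start; "torque": the same for the moment, N m; "finger_gap": finger opening in m.
Only numpy, scipy, OpenCV 4.12 (cv2) and the standard library are available. Lean on these libraries where they do the work, as an engineer would, in place of code of your own. Each camera call takes 0.05 s, during which the arm holds its last target.

## Task

Take the white label holder out of its grey stand and push its tongue down into the empty pocket behind the metal lip of the green shelf step, label facing out over the lip. The pocket has a sprung bottom that pushes back: press the holder fully home, upright, and finish while still holding it pressed down there - do not let go. Leave the bottles and the jar standing where they are.

Things in the scene. Friction and masses are not known exactly. Their poses are not given: they have to be found in the camera images.
- holder_center (a point): centre of the loose label holder, half-way up (47.5 mm above its foot); z along its height, upright at the start. White plastic, 95 mm tall, about 40 g. Upper part (41 to 95 mm above the foot): plate 10 mm thick (x), 56 mm wide (y), blank paper label on its +x face. Below it, centred, a tongue 5 mm thick, 50 mm wide, down to the foot. Grip across the thickness or the width
- holder_foot (a point): middle of the underside of the label holder's tongue; same axes as the holder
- holder: the same label holder; origin at its foot
- stand: fixed grey storage block, 70 mm (x) by 90 mm (y), 40 mm high, with an upright slot in the middle, 7 mm wide (x), 56 mm long (y), 24 mm deep, in which the holder stands at the start (foot 16 mm above the work surface, the holder's axes along the stand's within a few degrees); origin at the centre of its underside. It may stand left or right of the shelf step
- rack: fixed green shelf step; origin on the work surface, +x out of its front, away from the robot. Deck 75 mm high, 200 mm wide (y), from x = -70 mm to an upright front wall at +45.5. In front a bright metal lip along the width: inner face at +54.5 mm, top 64 mm high, its topmost 7 mm leaning out by 4 as a lead-in. Between wall and lip, mid-width, is the pocket; beside it the gap is filled to 58 mm
- pocket (a point): centre of the pocket's mouth, level with the top of the lip (64 mm above the work surface), midway between wall and lip inner face; axes as the shelf step. The pocket is 9 mm wide (x: +-4.5 mm) and 66 mm long (y: +-33 mm). Its sprung bottom lies 15 mm below this point when free and 23 mm below when fully pressed
- seat (a joint): sprung bottom of the pocket: 0 = free, grows as it is pressed down, 0.008 m = fully down on a hard stop. It pushes up with about 3 N at first and 8 N when fully down, and lifts the holder again when that is released
- bottle_a: bystander, loose: dark bottle, 30 mm across, 62 mm tall, standing near the back of the shelf step's deck; origin at the centre of its underside
- bottle_b: bystander, loose: dark bottle, 30 mm across, 62 mm tall, standing near the back of the shelf step's deck; origin at the centre of its underside
- jar: bystander, loose: amber jar with a white cap, 40 mm across, 75 mm tall, on the work surface between stand and shelf step, nearer the robot; origin at the centre of its underside

How it is judged:
By the outcome, as a careful person would: the job done as asked, in the order asked, and still so for the second after the job is handed in, while the arm keeps its last pose, push and grip.
It also fails if it takes over 45 s, if anything falls off the work surface, if the arm or the gripper's body presses on something with over 40 N, if the wrist force passes 120 N, or if a joint passes its speed limit or range.

## Working session

There is one attempt and no reset: what is moved stays moved. The work goes in short steps, Python scripts to look and compute and a tool call to move; the robot and the scene stay as the last step left them, time stands still between calls to the robot, and variables do not carry over. Pictures are saved under pics/ and viewed, and the job is handed in when it is done.

Besides the shell and the picture viewer there is one more tool, called after "Call:" as name(argument=value, ...), one argument or row to a line, values as JSON. step_arm: Moves the arm, as the interface text tells. Its arguments: {"type":"object","properties":{"deltas":{"type":"array","items":{"type":"object","properties":{"offset":{"type":"array","items":{"type":"number"}},"rot":{"type":"array","items":{"type":"number"}}}}},"fingers":{"type":"number"},"squeeze":{"type":"number"}},"required":["deltas"]}

```bash
mkdir -p pics; ls; cat > h.py <<'E'
import numpy as np, cv2
from station import manip, vision
from scipy.spatial.transform import Rotation as R
def q2R(q): return R.from_quat([q[1],q[2],q[3],q[0]]).as_matrix()
def cam(p, st=None):
    f=240/np.tan(np.radians(p['fov_y'])/2)
    K=np.array([[f,0,p['cx']],[0,f,p['cy']],[0,0,1]])
    if 'tool_from_camera' in p:
        T=np.array(p['tool_from_camera']); Rt=q2R(st['tool_rot'])
        return K, Rt@T[:3,:3], np.array(st['position'])+Rt@T[:3,3]
    r=np.array(p['rotation']); r=q2R(r) if r.shape==(4,) else r
    return K, r, np.array(p['xyz'])
def ray_z(c,uv,z):
    K,Rr,t=c; d=Rr@np.linalg.inv(K)@np.array([uv[0],uv[1],1.]); return t+d*(z-t[2])/d[2]
def proj(c,P):
    K,Rr,t=c; q=(np.atleast_2d(P)-t)@Rr; q=q@K.T; return q[:,:2]/q[:,2:]
def save(p,n): cv2.imwrite('pics/'+n,p['pixels'][:,:,::-1])
E
python3 - <<'E'
from h import *
s=manip.observe(); print(s, manip.hold_point_z)
for n in ['scene','top','wrist']:
    p=vision.grab_frame(n); save(p,n+'0.png'); print(n,{k:v for k,v in p.items() if k!='pixels'})
    for t in ['holder','stand','rack','jar','bottle_a']:
        print(t,[(np.round(b['rect'],1).tolist(),round(b['confidence'],2)) for b in vision.boxes_of(p,t)][:3])
E
```

```text
pics
{'time_s': 0.0, 'qpos': array([ 1.09198199e+00,  3.42726296e-01,  1.52503245e+00, -1.15795880e-05,
        1.27542517e+00, -1.46034615e-01]), 'joint_velocities': array([ 7.01550524e-04,  1.93619261e-03,  6.21352948e-04,  4.38070222e-04,
       -1.18551939e-03,  4.05522278e-05]), 'joint_efforts': array([-5.28622677e-04, -4.31251752e+01, -2.44213057e+01,  7.18204002e-02,
        5.62207494e-02, -1.15008074e-04]), 'position': array([0.17130476, 0.49581754, 0.22603774]), 'tool_rot': array([ 0.69717179,  0.11657547,  0.69751019, -0.11764861]), 'force': array([ 0.26340966, -0.05070091, -0.29329399]), 'torque': array([ 0.07100271, -0.00147924,  0.02773241]), 'finger_gap': 0.09193893743517931} 0.0188
scene {'fov_y': 44.217519514421554, 'cx': 325.374841541307, 'cy': 247.5315496312816, 'xyz': array([0.9594985 , 0.42466686, 1.12848368]), 'rotation': array([-0.10578041,  0.37128602,  0.89016434, -0.24200133]), 'shot': 1}
holder [([429.3, 304.2, 34.4, 30.0], 0.56)]
stand [([423.8, 317.6, 52.6, 48.7], 0.68)]
rack [([252.8, 203.1, 93.7, 100.1], 0.6)]
jar [([366.0, 228.5, 19.7, 33.6], 0.77)]
bo
[... 356 characters left out ...]
, 280.8, 64.1, 60.2], 0.74)]
rack [([452.8, 251.5, 144.9, 118.8], 0.93)]
jar [([312.1, 324.9, 23.7, 25.6], 0.63)]
bottle_a [([426.1, 258.0, 29.2, 26.0], 0.96), ([488.6, 272.7, 28.9, 25.2], 0.81)]
wrist {'fov_y': 63.52648270194969, 'cx': 321.3400781280106, 'cy': 240.32901457873015, 'tool_from_camera': array([[ 1.82476184e-04, -2.99371333e-01,  9.54136663e-01,
        -1.56777699e-01],
       [ 9.99999983e-01,  6.81016490e-05, -1.69879752e-04,
        -3.73663150e-04],
       [-1.41211525e-05,  9.54136678e-01,  2.99371340e-01,
        -8.10098250e-02],
       [ 0.00000000e+00,  0.00000000e+00,  0.00000000e+00,
         1.00000000e+00]]), 'shot': 3}
holder []
stand []
rack []
jar []
bottle_a []
```

View pics/scene0.png

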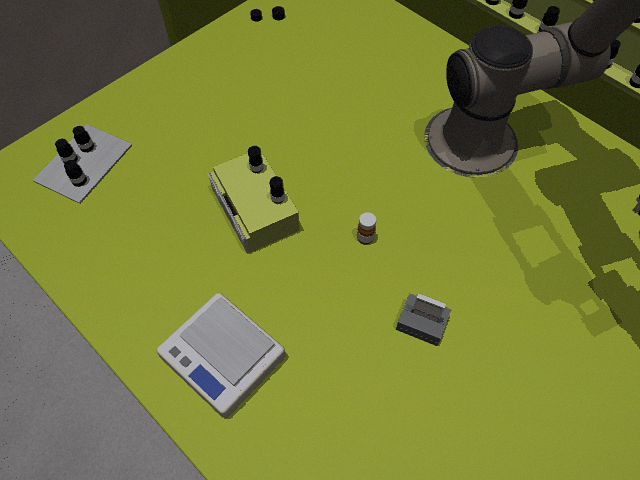

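View pics/top0.png

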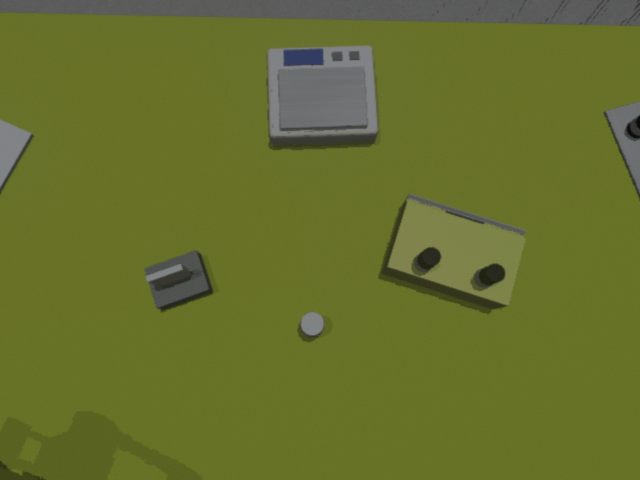

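```bash
python3 - <<'E'
from h import *
t=cv2.imread('pics/top0.png')
a=cv2.resize(t[230:330,130:230],None,fx=5,fy=5,interpolation=cv2.INTER_CUBIC)
cv2.imwrite('pics/topst.png',a)
a=cv2.resize(t[180:330,370:540],None,fx=4,fy=4,interpolation=cv2.INTER_CUBIC)
cv2.imwrite('pics/toprk.png',a)
t=cv2.imread('pics/scene0.png')
a=cv2.resize(t[270:360,380:480],None,fx=6,fy=6,interpolation=cv2.INTER_CUBIC)
cv2.imwrite('pics/scst.png',a)
a=cv2.resize(t[130:270,190:320],None,fx=4,fy=4,interpolation=cv2.INTER_CUBIC)
cv2.imwrite('pics/scrk.png',a)
E
```

```text
(no output)
```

View pics/topst.png

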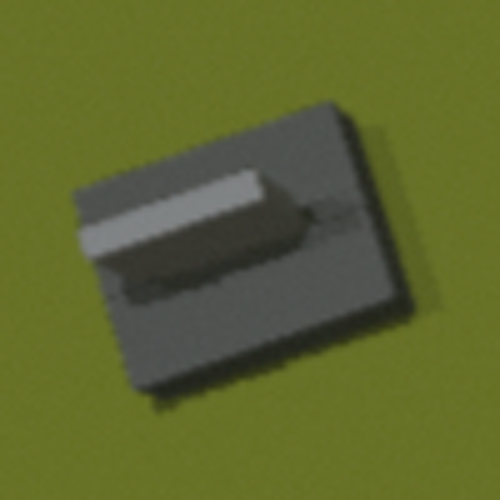

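View pics/toprk.png

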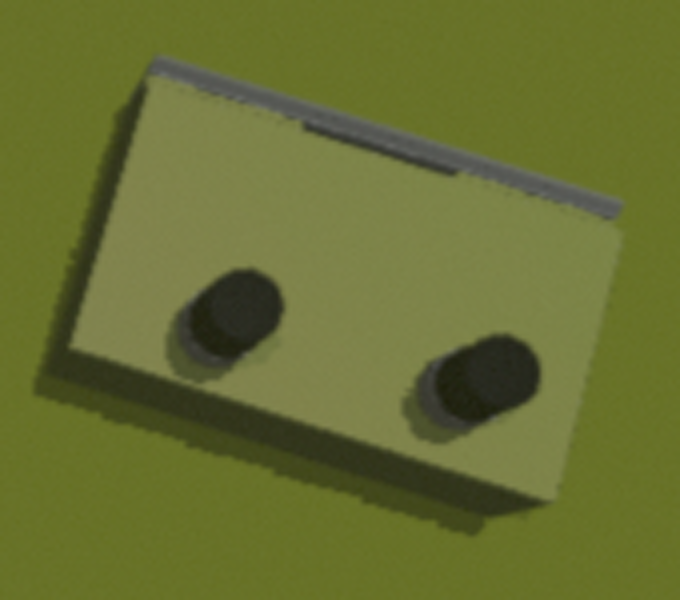

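View pics/scst.png

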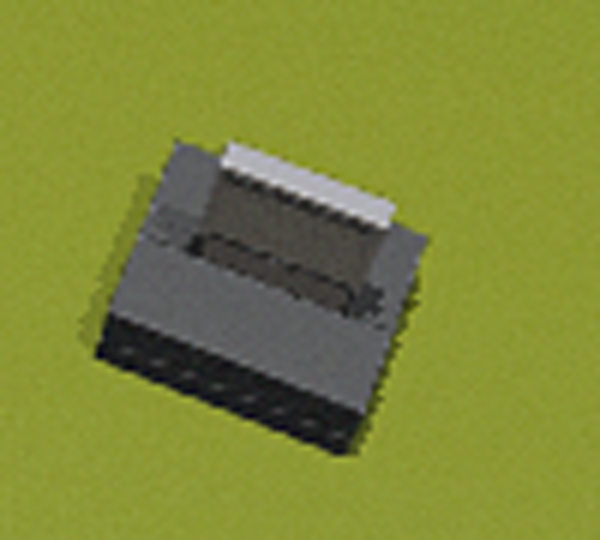

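View pics/scrk.png

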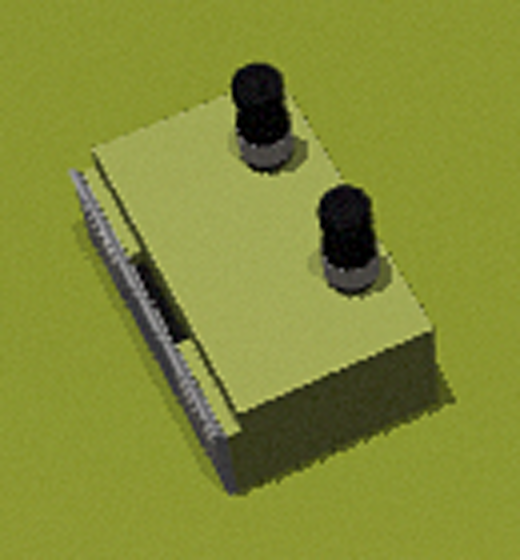

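```bash
cat > fit.py <<'E'
from h import *
from scipy.optimize import least_squares
import pickle
C={n:cam(vision.grab_frame(n)) for n in ['top','scene']}
pickle.dump(C,open('C.pkl','wb'))
for n,c in C.items(): print(n,np.round(c[1],3).tolist(),c[2])
def fit(name,obs,p0):
    def res(p):
        c,s=np.cos(p[2]),np.sin(p[2]); out=[]
        for cn,uv,P in obs:
            W=[p[0]+c*P[0]-s*P[1],p[1]+s*P[0]+c*P[1],P[2]]
            out+=list((proj(C[cn],W)[0]-uv))
        return out
    r=least_squares(res,p0); print(name,r.x[:2],np.degrees(r.x[2]),np.round(r.fun.reshape(-1,2),1).tolist()); return r.x
T=np.array
def pts(cn,uvs,Ps): return [(cn,T(u),P) for u,P in zip(uvs,Ps)]
# stand: labels far-left(+x,+y) ...
S=[(.035,.045,.04),(.035,-.045,.04),(-.035,-.045,.04),(-.035,.045,.04)]
t=pts('top',[(145,268),(197,250.6),(209.6,289.6),(158,307.6)],S)
s=pts('scene',[(440.3,338.3),(398.7,323),(409.7,293.7),(451.3,309.7)],S)
for o in (t,s,t+s): fit('stand',o,[.3,.2,.2])
D=[(.0455,.1,.075),(.0455,-.1,.075),(-.07,-.1,.075),(-.07,.1,.075)]
t=pts('top',[(407,200.5),(525.5,238),(508.8,305),(387.5,267)],D)
s=pts('scene',[(249.5,233),(213.3,168),(298.3,212)],[D[0],D[1],D[3]])
for o in (t,s,t+s): fit('rack',o,[.35,-.2,-.2])
print('jar',ray_z(C['top'],(312,325),.075),ray_z(C['scene'],(367.5,220),.075))
E
python3 fit.py
```

```text
top [[0.016, -0.982, 0.189], [-1.0, -0.018, -0.008], [0.012, -0.189, -0.982]] [0.35071593 0.00788969 0.91607191]
scene [[-0.702, 0.61, -0.368], [0.712, 0.607, -0.352], [0.009, -0.509, -0.86]] [0.9594985  0.42466686 1.12848368]
stand [0.46514094 0.22703468] 20.710394810869523 [[-0.0, 0.1], [0.3, -0.6], [0.5, -0.1], [-0.8, 0.6]]
stand [0.46654498 0.23252334] 21.500932220736463 [[0.9, 1.0], [-0.8, -0.5], [-0.4, -0.2], [0.2, -0.3]]
stand [0.46561444 0.22923621] 21.00915482709155 [[-1.4, -0.1], [-1.2, -1.0], [-0.7, -0.5], [-2.0, 0.3], [-0.4, -0.3], [-1.8, -2.1], [-1.1, -1.6], [-0.7, -1.5]]
rack [ 0.52315285 -0.22883806] -16.868849544804796 [[-0.1, -0.1], [0.5, -0.7], [0.1, 0.6], [-0.5, 0.0]]
rack [ 0.52390725 -0.22518372] -17.160258880421186 [[0.2, 0.6], [-0.7, -1.0], [0.5, 0.2]]
rack [ 0.52323945 -0.22800602] -16.87753353689301 [[-0.6, -0.2], [-0.0, -0.7], [-0.5, 0.6], [-1.0, -0.0], [-0.2, -0.4], [-1.4, -1.7], [-0.1, -0.9]]
jar [0.3918383  0.00489657 0.075     ] [0.39694326 0.00913374 0.075     ]
```

```bash
cat >> h.py <<'E'
def tgt(pos,yaw,st=None):
    """offset+rotvec in the tool frame for TCP pos, tool down, jaw axis (tool y) at world yaw (deg)"""
    st=st or manip.observe(); Rt=q2R(st['tool_rot'])
    a=np.radians(yaw); x=np.array([0,0,-1.]); y=np.array([np.cos(a),np.sin(a),0]); G=np.stack([x,y,np.cross(x,y)],1)
    return Rt.T@(np.array(pos)-st['position']), R.from_matrix(Rt.T@G).as_rotvec()
E
python3 - <<'E'
from h import *
s=manip.observe(); print(np.round(q2R(s['tool_rot']),3), s['time_s'])
for y in (20,201-360,111,-69): print(y,tgt([.4655,.229,.25],y))
p=vision.grab_frame('scene')['pixels'];q=vision.grab_frame('top')['pixels']
print(p[300:318,428].tolist()); print(q[262:292,170].tolist())
E
```

```text
[[ 0.     0.327  0.945]
 [ 0.     0.945 -0.327]
 [-1.     0.     0.   ]] 1.0
20 (array([-0.02326369, -0.15651239,  0.36515086]), array([ 8.88960765e-01, -1.55511591e-05, -7.51212647e-05]))
-159 (array([-0.02326369, -0.15651239,  0.36515086]), array([-2.27008518e+00,  9.11494718e-05, -1.80411812e-05]))
111 (array([-0.02326369, -0.15651239,  0.36515086]), array([-6.99288854e-01,  4.21422237e-05, -6.29413830e-05]))
-69 (array([-0.02326369, -0.15651239,  0.36515086]), array([ 2.44230380e+00, -8.01542421e-05, -5.36670444e-05]))
[[179, 180, 185], [186, 187, 193], [70, 70, 64], [43, 44, 46], [73, 69, 64], [74, 69, 68], [78, 75, 69], [77, 75, 69], [73, 70, 67], [70, 69, 61], [71, 71, 65], [73, 70, 64], [70, 69, 64], [80, 79, 75], [39, 40, 40], [45, 45, 38], [64, 62, 58], [63, 62, 59]]
[[79, 81, 79], [78, 81, 79], [79, 81, 79], [80, 83, 79], [83, 86, 83], [110, 112, 112], [124, 127, 127], [129, 131, 132], [128, 131, 132], [128, 131, 132], [126, 129, 130], [108, 110, 108], [74, 76, 71], [56, 57, 49], [56, 55, 49], [56, 56, 48], [55, 56, 48], [54, 55, 46], [55, 55, 47], [54, 53, 46], [54, 55, 47], [48, 48, 41], [44, 48, 40], [42, 44, 37], [49, 53, 47], [65, 69, 64], [76, 79, 76], [78, 80, 78], [80, 82, 79], [79, 80, 78]]
```

```bash
python3 - <<'E'
from h import *
print(tgt([.555,.265,.21],20.7))
E
```

```text
(array([ 0.01674628, -0.09326349,  0.43797556]), array([ 8.76684671e-01, -3.04888623e-05, -1.64691463e-04]))
```

Call:
step_arm(
  deltas=[
    {"offset": [0.0, -0.012, 0.055], "rot": [0.11, 0, 0]},
    {"offset": [0.0, -0.024, 0.11], "rot": [0.22, 0, 0]},
    {"offset": [0.0, -0.036, 0.165], "rot": [0.33, 0, 0]},
    {"offset": [0.0, -0.047, 0.22], "rot": [0.44, 0, 0]},
    {"offset": [0.005, -0.059, 0.275], "rot": [0.55, 0, 0]},
    {"offset": [0.01, -0.07, 0.33], "rot": [0.66, 0, 0]},
    {"offset": [0.017, -0.082, 0.385], "rot": [0.77, 0, 0]},
    {"offset": [0.017, -0.093, 0.438], "rot": [0.877, 0, 0]},
    {"offset": [0.017, -0.093, 0.438], "rot": [0.877, 0, 0]},
    {"offset": [0.017, -0.093, 0.438], "rot": [0.877, 0, 0]},
  ],
)

```text
time_s: 2.35
position: [0.5546, 0.2653, 0.2094]
tool_rot: [0.581, 0.402, 0.582, -0.402]
force: [-0.4, 0.3, 0.7]
finger_gap: 0.0918
```

```bash
python3 - <<'E'
from h import *
s=manip.observe(); print(s['time_s'],s['position'],np.round(q2R(s['tool_rot']),3),s['force'])
p=vision.grab_frame('wrist'); save(p,'w1.png')
import pickle; pickle.dump((cam(p,s)),open('w1.pkl','wb'))
for t in ['holder','stand']: print(vision.boxes_of(p,t)[:2])
E
```

```text
2.35 [0.55455661 0.26533695 0.20941555] [[-0.001  0.935  0.354]
 [ 0.     0.354 -0.935]
 [-1.    -0.001 -0.001]] [-0.43333668  0.29168731  0.65935676]
[{'rect': [196.8, 234.8, 46.3, 93.5], 'confidence': 0.88}]
[{'rect': [215.0, 213.1, 99.2, 109.3], 'confidence': 0.6}]
```

View pics/w1.png

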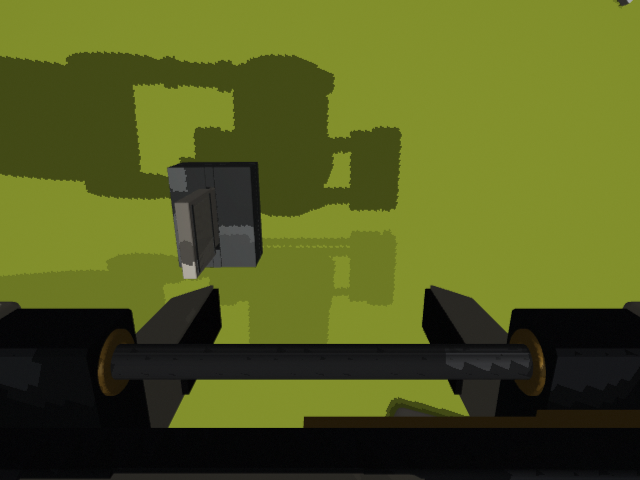

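```bash
python3 - <<'E'
from h import *
t=cv2.imread('pics/w1.png')
cv2.imwrite('pics/w1z.png',cv2.resize(np.clip(t[150:290,150:280]*1.6,0,255).astype('uint8'),None,fx=4.2,fy=4.2,interpolation=cv2.INTER_CUBIC))
E
```

```text
(no output)
```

View pics/w1z.png

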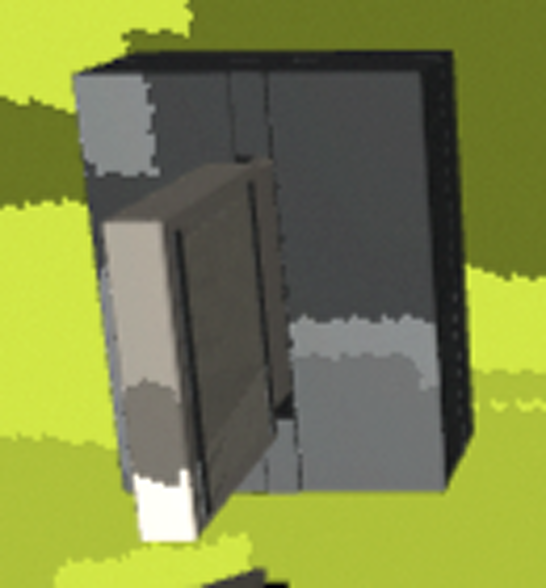

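```bash
cat > fitw.py <<'E'
from h import *
from scipy.optimize import least_squares
def fit(name,c,uvs,Ps,p0):
    uvs=np.array(uvs,float);Ps=np.array(Ps)
    def W(p):
        co,s=np.cos(p[2]),np.sin(p[2]); return np.c_[p[0]+co*Ps[:,0]-s*Ps[:,1],p[1]+s*Ps[:,0]+co*Ps[:,1],Ps[:,2]]
    r=least_squares(lambda p:(proj(c,W(p))-uvs).ravel(),p0,x_scale=[.01,.01,.1]); print(name,np.round(r.x[:2],4),round(np.degrees(r.x[2]),2),np.round(r.fun.reshape(-1,2),1).tolist()); return r.x
E
python3 - <<'E'
from fitw import *
import pickle; c=pickle.load(open('w1.pkl','rb')); T=np.array
f=lambda u:T(u)/4.2+150
fit('stand',c,f([(75,72),(422,70),(445,490),(125,490)]),[(-.035,.045,.04),(.035,.045,.04),(.035,-.045,.04),(-.035,-.045,.04)],[.46,.23,.36])
fit('hold',c,f([(105,222),(165,222),(200,540),(140,540)]),[(-.005,.028,.111),(.005,.028,.111),(.005,-.028,.111),(-.005,-.028,.111)],[.46,.23,.36])
E
```

```text
stand [0.4677 0.2304] 20.83 [[-0.8, -0.7], [0.6, -0.4], [0.8, 0.6], [-0.6, 0.7]]
hold [0.4674 0.2319] 20.63 [[-0.3, -0.7], [0.3, -0.7], [-0.1, 0.8], [0.1, 0.8]]
```

```bash
python3 - <<'E'
from h import *
print(tgt([.4673,.231,.135],20.7),tgt([.4673,.231,.067],20.7))
E
```

```text
(array([ 0.07502051, -0.09360167,  0.00215317]), array([ 1.81755205e-03, -2.44022517e-04, -4.39181412e-05])) (array([ 0.14302051, -0.09360467,  0.00216976]), array([ 1.81755205e-03, -2.44022517e-04, -4.39181412e-05]))
```

Call:
step_arm(
  deltas=[
    {"offset": [0.0, -0.05, 0.001]},
    {"offset": [0.03, -0.0936, 0.002]},
    {"offset": [0.075, -0.0936, 0.002]},
    {"offset": [0.075, -0.0936, 0.002]},
    {"offset": [0.11, -0.0936, 0.002]},
    {"offset": [0.143, -0.0936, 0.002]},
    {"offset": [0.143, -0.0936, 0.002]},
    {"offset": [0.143, -0.0936, 0.002]},
  ],
)

```text
invalid input
```

```bash
python3 - <<'E'
from h import *
s=manip.observe(); print(s['time_s'],s['position'],s['force'])
p=vision.grab_frame('wrist'); save(p,'w2.png')
E
```

```text
2.5 [0.55403749 0.26623942 0.21002516] [-0.0178421   0.79107524  0.48807843]
```

View pics/w2.png

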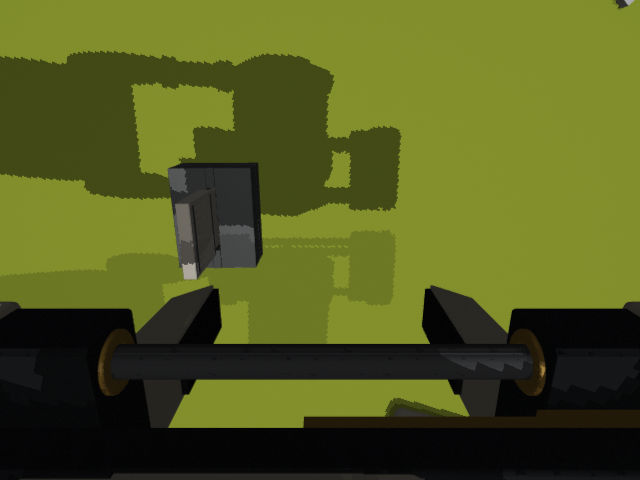

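The call was refused because "rot" is required, so the picture is unchanged: the holder is still around (195, 235). I'll send it again with rotations.

Call:
step_arm(
  deltas=[
    {"offset": [0.0, -0.05, 0.001], "rot": [0, 0, 0]},
    {"offset": [0.03, -0.0936, 0.002], "rot": [0, 0, 0]},
    {"offset": [0.075, -0.0936, 0.002], "rot": [0, 0, 0]},
    {"offset": [0.075, -0.0936, 0.002], "rot": [0, 0, 0]},
    {"offset": [0.11, -0.0936, 0.002], "rot": [0, 0, 0]},
    {"offset": [0.143, -0.0936, 0.002], "rot": [0, 0, 0]},
    {"offset": [0.143, -0.0936, 0.002], "rot": [0, 0, 0]},
    {"offset": [0.143, -0.0936, 0.002], "rot": [0, 0, 0]},
  ],
)

```text
time_s: 3.55
position: [0.4697, 0.231, 0.0687]
tool_rot: [0.582, 0.403, 0.581, -0.401]
force: [-0.0, 0.5, 0.6]
finger_gap: 0.0917
```

```bash
python3 - <<'E'
from h import *
s=manip.observe(); print(s['time_s'],s['position'],s['force'])
p=vision.grab_frame('wrist'); save(p,'w3.png')
E
```

```text
3.55 [0.46965298 0.2310393  0.06870204] [-0.02586801  0.5333565   0.57793242]
```

View pics/w3.png

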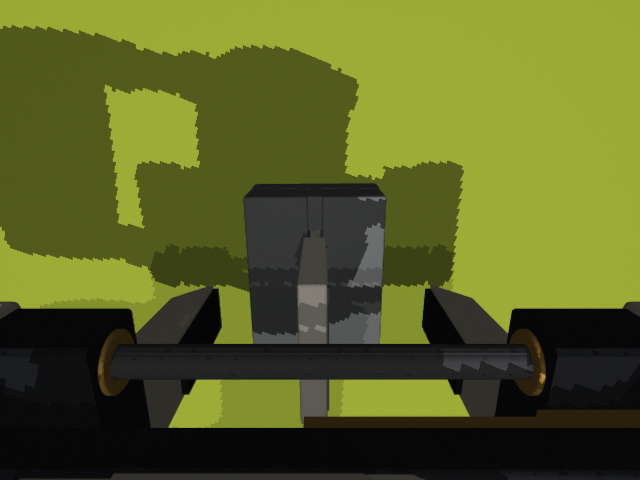

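Call:
step_arm(
  deltas=[
    {"offset": [0.002, -0.0025, 0.0], "rot": [0, 0, 0]},
    {"offset": [0.002, -0.0025, 0.0], "rot": [0, 0, 0]},
    {"offset": [0.002, -0.0025, 0.0], "rot": [0, 0, 0]},
  ],
)

```text
time_s: 3.98
position: [0.466, 0.2295, 0.0651]
tool_rot: [0.582, 0.402, 0.582, -0.402]
force: [-0.8, 0.3, -0.3]
finger_gap: 0.0917
```

Call:
step_arm(
  deltas=[
    {"offset": [0.0, 0.0, 0.0], "rot": [0, 0, 0]},
    {"offset": [0.0, 0.0, 0.0], "rot": [0, 0, 0]},
    {"offset": [0.0, 0.0, 0.0], "rot": [0, 0, 0]},
    {"offset": [0.0, 0.0, 0.0], "rot": [0, 0, 0]},
    {"offset": [0.0, 0.0, 0.0], "rot": [0, 0, 0]},
    {"offset": [0.0, 0.0, 0.0], "rot": [0, 0, 0]},
    {"offset": [0.0, 0.0, 0.0], "rot": [0, 0, 0]},
    {"offset": [0.0, 0.0, 0.0], "rot": [0, 0, 0]},
  ],
  fingers=1.0,
  squeeze=45,
)

```text
time_s: 4.97
position: [0.4659, 0.2294, 0.0647]
tool_rot: [0.582, 0.402, 0.582, -0.402]
force: [0.1, 0.3, 0.1]
finger_gap: 0.0161
```

```bash
python3 - <<'E'
from h import *
s=manip.observe(); print(s['time_s'],s['position'],s['force'],s['torque'],s['finger_gap'],np.round(q2R(s['tool_rot']),4))
E
```

```text
4.975 [0.46589968 0.22940798 0.06473243] [0.05412347 0.28635451 0.08971915] [-0.07912633  0.01168794  0.00467832] 0.016090824803895395 [[ 0.000e+00  9.356e-01  3.532e-01]
 [ 1.000e-04  3.532e-01 -9.356e-01]
 [-1.000e+00  1.000e-04 -0.000e+00]]
```

Call:
step_arm(
  deltas=[
    {"offset": [0.0, 0.0, 0.0], "rot": [0, 0, 0]},
    {"offset": [0.0, 0.0, 0.0], "rot": [0, 0, 0]},
    {"offset": [0.0, 0.0, 0.0], "rot": [0, 0, 0]},
    {"offset": [0.0, 0.0, 0.0], "rot": [0, 0, 0]},
  ],
)

```text
time_s: 5.48
position: [0.466, 0.2295, 0.0648]
tool_rot: [0.582, 0.402, 0.582, -0.402]
force: [0.1, 0.4, -0.3]
finger_gap: 0.0096
```

```bash
python3 - <<'E'
from h import *
s=manip.observe(); print(s['time_s'],s['position'],s['force'],s['torque'],s['finger_gap'],np.round(q2R(s['tool_rot']),4))
p=vision.grab_frame('wrist'); save(p,'w4.png')
E
```

```text
5.475 [0.46600508 0.22945913 0.06476851] [ 0.12833557  0.42953297 -0.30960321] [-0.03086926 -0.07998144 -0.02846298] 0.009609559137340283 [[ 3.000e-04  9.356e-01  3.532e-01]
 [ 2.000e-04  3.532e-01 -9.356e-01]
 [-1.000e+00  3.000e-04 -0.000e+00]]
```

View pics/w4.png

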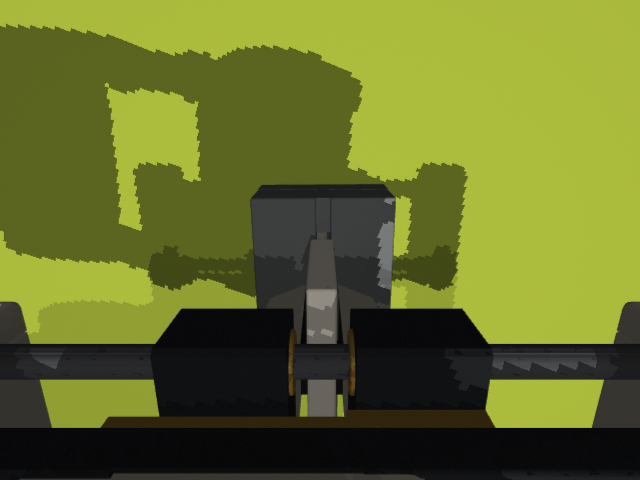

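```bash
python3 - <<'E'
from h import *
s=manip.observe()
p=vision.grab_frame('wrist'); c=cam(p,s)
P=ray_z(c,(322,290),.111); print(P); Rt=q2R(s['tool_rot']); print(Rt.T@(P-s['position']))
P=ray_z(c,(337,290),.111);print(Rt.T@(P-s['position']))
for z in (.2,): print(tgt([.5711,-.2426,z],-16.9))
E
```

```text
[0.45561434 0.25755289 0.111     ]
[-0.04623488  0.00023425 -0.02993751]
[-0.04623347  0.00490576 -0.02993768]
(array([-0.13530251, -0.06836227,  0.47873829]), array([ 6.55953018e-01, -1.26263817e-04, -2.41280004e-04]))
```

Call:
step_arm(
  deltas=[
    {"offset": [-0.01, 0, 0], "rot": [0, 0, 0]},
    {"offset": [-0.03, 0, 0], "rot": [0, 0, 0]},
    {"offset": [-0.06, 0, 0], "rot": [0, 0, 0]},
    {"offset": [-0.09, 0, 0], "rot": [0, 0, 0]},
    {"offset": [-0.12, 0, 0], "rot": [0, 0, 0]},
    {"offset": [-0.145, 0, 0], "rot": [0, 0, 0]},
    {"offset": [-0.145, 0, 0], "rot": [0, 0, 0]},
  ],
)

```text
time_s: 6.45
position: [0.4665, 0.2297, 0.2119]
tool_rot: [0.582, 0.403, 0.581, -0.401]
force: [0.6, -0.4, -0.8]
finger_gap: 0.0095
```

Call:
step_arm(
  deltas=[
    {"offset": [0, -0.003, 0.02], "rot": [0.02, 0, 0]},
    {"offset": [0, -0.008, 0.06], "rot": [0.08, 0, 0]},
    {"offset": [0, -0.015, 0.105], "rot": [0.15, 0, 0]},
    {"offset": [0, -0.021, 0.15], "rot": [0.21, 0, 0]},
    {"offset": [0, -0.028, 0.195], "rot": [0.27, 0, 0]},
    {"offset": [0, -0.034, 0.24], "rot": [0.33, 0, 0]},
    {"offset": [0, -0.041, 0.285], "rot": [0.39, 0, 0]},
    {"offset": [0, -0.047, 0.33], "rot": [0.45, 0, 0]},
    {"offset": [0, -0.054, 0.375], "rot": [0.51, 0, 0]},
    {"offset": [0, -0.06, 0.42], "rot": [0.58, 0, 0]},
    {"offset": [0, -0.066, 0.46], "rot": [0.64, 0, 0]},
    {"offset": [0, -0.0684, 0.479], "rot": [0.656, 0, 0]},
  ],
)

```text
time_s: 7.95
position: [0.5705, -0.2444, 0.2081]
tool_rot: [-0.42, -0.568, -0.421, 0.569]
force: [0.4, 1.1, -0.5]
finger_gap: 0.0099
```

Call:
step_arm(
  deltas=[
    {"offset": [0, 0, 0], "rot": [0, 0, 0]},
    {"offset": [0, 0, 0], "rot": [0, 0, 0]},
  ],
)

```text
time_s: 8.2
position: [0.5708, -0.2413, 0.2094]
tool_rot: [0.421, 0.568, 0.422, -0.568]
force: [0.2, 0.2, 0.3]
finger_gap: 0.0101
```

```bash
python3 - <<'E'
from h import *
import pickle
s=manip.observe(); print(s['time_s'],s['position'],s['force'],s['torque'],s['finger_gap'],np.round(q2R(s['tool_rot']),4))
print(tgt([.5711,-.2426,.2],-16.9))
p=vision.grab_frame('wrist'); save(p,'w5.png'); pickle.dump(cam(p,s),open('w5.pkl','wb'))
p=vision.grab_frame('top'); save(p,'t5.png')
p=vision.grab_frame('scene'); save(p,'s5.png')
a=cv2.imread('pics/t5.png')[150:350,330:560];b=cv2.imread('pics/s5.png')[90:290,170:370]
cv2.imwrite('pics/ts5.png',np.hstack([cv2.resize(a,(460,400)),cv2.resize(b,(340,400))]))
E
```

```text
8.2 [ 0.5708377  -0.24129505  0.20944635] [0.20021565 0.16632397 0.31628717] [-0.05652671  0.04349501 -0.02372171] 0.010056011931057152 [[-8.000e-04  9.573e-01 -2.891e-01]
 [ 1.100e-03 -2.891e-01 -9.573e-01]
 [-1.000e+00 -1.100e-03 -9.000e-04]]
(array([0.00944465, 0.00063865, 0.00118148]), array([ 0.00164003, -0.00085757,  0.00108577]))
```

View pics/w5.png

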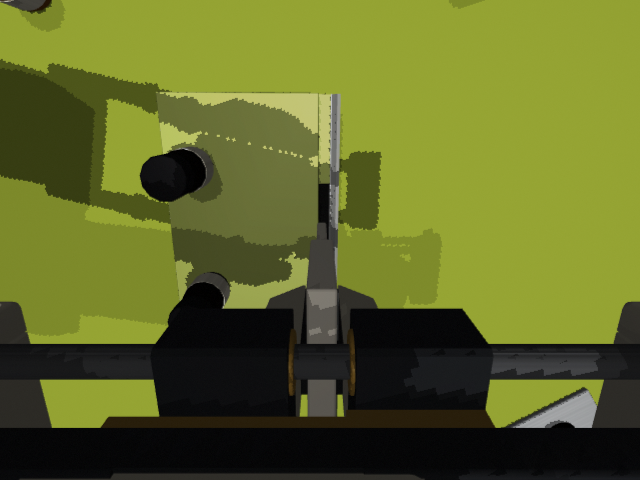

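View pics/ts5.png

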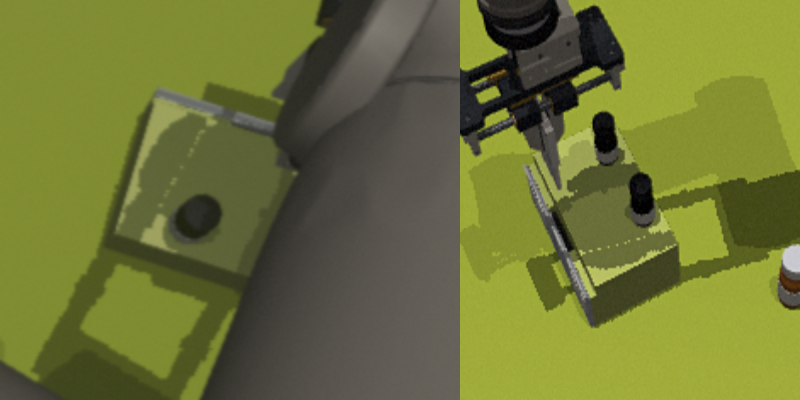

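```bash
python3 - <<'E'
import cv2
t=cv2.imread('pics/w5.png')
cv2.imwrite('pics/w5z.png',cv2.resize(t[80:300,280:380],None,fx=6,fy=2.7,interpolation=cv2.INTER_NEAREST))
E
```

```text
(no output)
```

View pics/w5z.png

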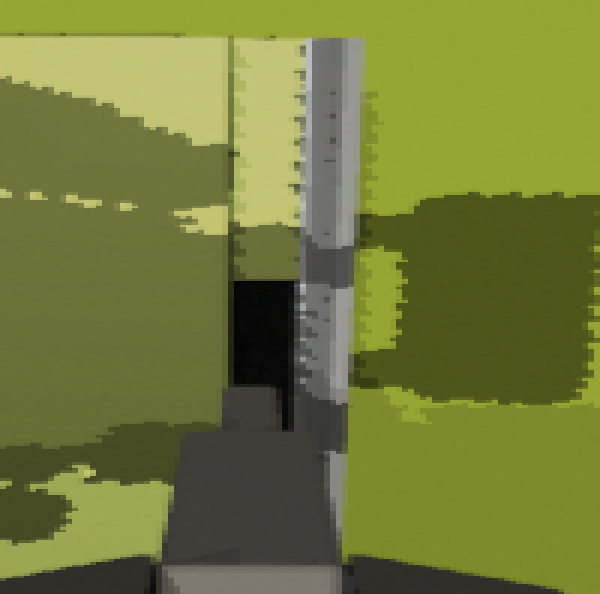

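```bash
python3 - <<'E'
from h import *
import pickle
c=pickle.load(open('w5.pkl','rb'));s=manip.observe();Rt=q2R(s['tool_rot']);p=s['position']
print(s['time_s'],p)
f=lambda u,z:Rt.T@(ray_z(c,u,z)-p)
for n,u,z in [('deck',(318.9,94),.075),('deck',(318.5,190),.075),('lip',(330.3,100),.058),('lip',(329.3,200),.058),('pockend',(324,183.7),.058),('tongueL',(317.2,223),.160),('tongueR',(326.3,223),.160),('pend+y foot',(321.7,223),.160)]:
    print(n,np.round(f(u,z),4), np.round(ray_z(c,u,z),4))
E
```

```text
8.35 [ 0.57111271 -0.24145768  0.20998399]
deck [ 0.135  -0.0019 -0.0976] [ 0.5976 -0.1474  0.075 ]
deck [ 0.135  -0.0023 -0.0296] [ 0.5775 -0.2125  0.075 ]
lip [ 0.152   0.0065 -0.0944] [ 0.6047 -0.1529  0.058 ]
lip [ 0.152   0.0062 -0.0184] [ 0.5824 -0.2256  0.058 ]
pockend [ 0.152   0.0019 -0.0316] [ 0.5821 -0.2117  0.058 ]
tongueL [ 0.05   -0.0023 -0.0263] [ 0.5765 -0.2156  0.16  ]
tongueR [ 0.05    0.0027 -0.0263] [ 0.5813 -0.217   0.16  ]
pend+y foot [ 0.05    0.0002 -0.0263] [ 0.5789 -0.2163  0.16  ]
```

Call:
step_arm(
  deltas=[
    {"offset": [0.0, 0.0017, 0.003], "rot": [0.005, 0, 0]},
    {"offset": [0.03, 0.0017, 0.003], "rot": [0.005, 0, 0]},
    {"offset": [0.06, 0.0017, 0.003], "rot": [0.005, 0, 0]},
    {"offset": [0.08, 0.0017, 0.003], "rot": [0.005, 0, 0]},
    {"offset": [0.088, 0.0017, 0.003], "rot": [0.005, 0, 0]},
    {"offset": [0.088, 0.0017, 0.003], "rot": [0.005, 0, 0]},
    {"offset": [0.088, 0.0017, 0.003], "rot": [0.005, 0, 0]},
  ],
)

```text
time_s: 9.22
position: [0.5724, -0.2465, 0.1228]
tool_rot: [0.42, 0.569, 0.419, -0.569]
force: [-0.3, -0.2, 0.4]
finger_gap: 0.0104
```

```bash
python3 - <<'E'
from h import *
import pickle
s=manip.observe(); print(s['time_s'],s['position'],s['force'],s['torque'],s['finger_gap'],np.round(q2R(s['tool_rot']),4))
p=vision.grab_frame('wrist'); save(p,'w6.png'); pickle.dump((cam(p,s),s),open('w6.pkl','wb'))
t=cv2.imread('pics/w6.png')
cv2.imwrite('pics/w6z.png',cv2.resize(t[40:320,270:390],None,fx=5,fy=2.1,interpolation=cv2.INTER_NEAREST))
E
```

```text
9.225 [ 0.57242104 -0.24649683  0.12281824] [-0.28358193 -0.20619305  0.41363701] [-0.111822    0.09822592  0.03042292] 0.010378952102751736 [[ 1.700e-03  9.554e-01 -2.955e-01]
 [-9.000e-04 -2.955e-01 -9.554e-01]
 [-1.000e+00  1.900e-03  3.000e-04]]
```

View pics/w6z.png

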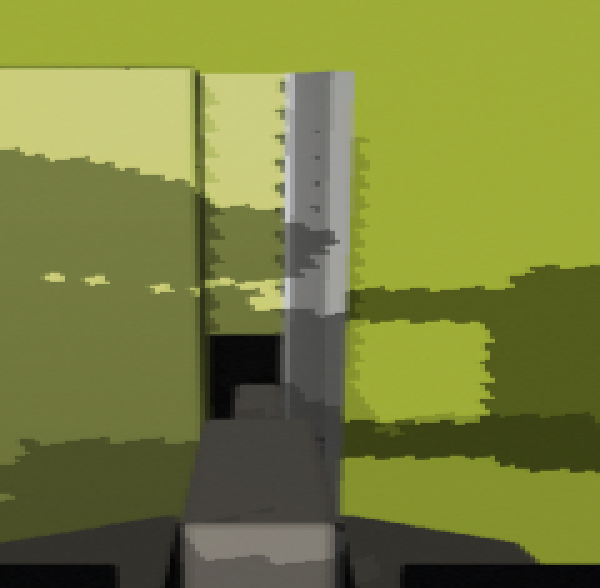

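```bash
python3 - <<'E'
from h import *
import pickle
c,s=pickle.load(open('w6.pkl','rb'));Rt=q2R(s['tool_rot']);p=s['position']; zf=p[2]-.049
f=lambda u,z:Rt.T@(ray_z(c,u,z)-p)
X=lambda x,y:(270+x/5,40+y/2.1)
for n,u,z in [('deck',X(198,90),.075),('deck',X(204,400),.075),('lip',X(285,80),.058),('lip',X(283,300),.058),('pocketwall',X(211,370),.058),('pocklip',X(281,370),.058),('pockend',X(250,335),.058),('tongueL',X(235,385),zf),('tongueR',X(287,385),zf)]:
    print(n,np.round(f(u,z),4))
E
```

```text
deck [ 0.0478 -0.0054 -0.0977]
deck [ 0.0478 -0.0055 -0.0224]
lip [ 0.0648  0.0033 -0.1014]
lip [ 0.0648  0.0033 -0.0459]
pocketwall [ 0.0648 -0.0051 -0.0263]
pocklip [ 0.0648  0.0032 -0.0262]
pockend [ 0.0648 -0.0005 -0.0362]
tongueL [ 0.049  -0.0021 -0.0261]
tongueR [ 0.049   0.0036 -0.0261]
```

Call:
step_arm(
  deltas=[
    {"offset": [0.0, -0.0017, -0.002], "rot": [0, 0, 0]},
    {"offset": [0.0, -0.0017, -0.002], "rot": [0, 0, 0]},
    {"offset": [0.005, -0.0017, -0.002], "rot": [0, 0, 0]},
    {"offset": [0.01, -0.0017, -0.002], "rot": [0, 0, 0]},
    {"offset": [0.01, -0.0017, -0.002], "rot": [0, 0, 0]},
  ],
)

```text
time_s: 9.9
position: [0.5704, -0.2436, 0.1109]
tool_rot: [-0.419, -0.569, -0.42, 0.569]
force: [0.5, 0.3, -0.2]
finger_gap: 0.0102
```

```bash
python3 - <<'E'
from h import *
import pickle
s=manip.observe(); print(s['time_s'],s['position'],s['force'],s['torque'],s['finger_gap'],np.round(q2R(s['tool_rot']),4))
p=vision.grab_frame('wrist'); save(p,'w7.png'); pickle.dump((cam(p,s),s),open('w7.pkl','wb'))
t=cv2.imread('pics/w7.png')
cv2.imwrite('pics/w7z.png',cv2.resize(t[40:320,270:390],None,fx=5,fy=2.1,interpolation=cv2.INTER_NEAREST))
E
```

```text
9.9 [ 0.57044093 -0.24362537  0.11088348] [ 0.47846884  0.26827025 -0.23713328] [-0.06394687  0.07157616  0.0195289 ] 0.010237093028829736 [[-1.200e-03  9.553e-01 -2.956e-01]
 [ 8.000e-04 -2.956e-01 -9.553e-01]
 [-1.000e+00 -1.400e-03 -4.000e-04]]
```

View pics/w7z.png

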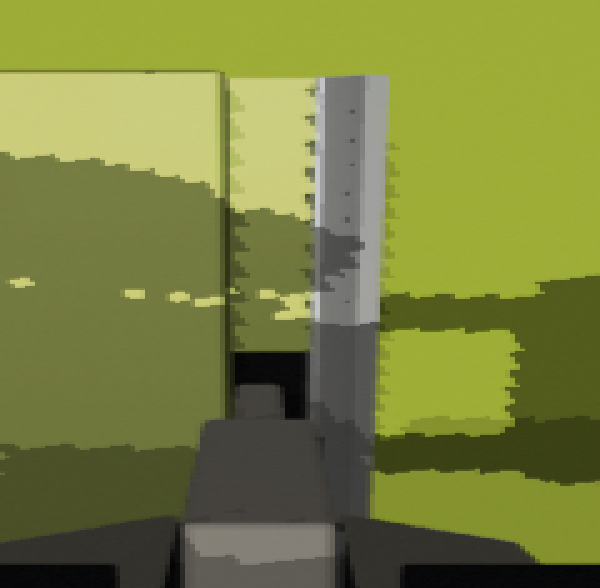

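```bash
python3 - <<'E'
from h import *
import pickle
c,s=pickle.load(open('w7.pkl','rb'));Rt=q2R(s['tool_rot']);p=s['position']; zf=p[2]-.049
f=lambda u,z:Rt.T@(ray_z(c,u,z)-p)
X=lambda x,y:(270+x/5,40+y/2.1)
for n,u,z in [('deck',X(227,90),.075),('deck',X(230,300),.075),('lip',X(318,90),.058),('lip',X(314,300),.058),('pocketwall',X(234,370),.058),('pocklip',X(310,370),.058),('pockend',X(250,351),.058),('tongueL',X(236,385),zf),('tongueR',X(286,385),zf)]:
    print(n,np.round(f(u,z),4))
q=cv2.imread('pics/w7.png')
print(q[160:162,310:340].tolist()[0]); print(q[212,310:340].tolist())
E
```

```text
deck [ 0.0359 -0.0024 -0.0967]
deck [ 0.0359 -0.0023 -0.0505]
lip [ 0.0529  0.0065 -0.0981]
lip [ 0.0529  0.0065 -0.0478]
pocketwall [ 0.0529 -0.0022 -0.0292]
pocklip [ 0.0529  0.0063 -0.0292]
pockend [ 0.0529 -0.0004 -0.0343]
tongueL [ 0.049  -0.0019 -0.0261]
tongueR [ 0.049   0.0035 -0.0261]
[[63, 122, 115], [65, 123, 117], [65, 124, 117], [62, 119, 112], [42, 87, 81], [25, 52, 50], [46, 91, 85], [62, 120, 113], [61, 121, 114], [61, 119, 114], [62, 120, 114], [60, 119, 113], [61, 119, 113], [61, 119, 114], [61, 120, 114], [61, 120, 114], [61, 119, 113], [60, 119, 113], [61, 119, 113], [61, 120, 114], [61, 120, 113], [61, 116, 109], [72, 98, 95], [115, 116, 116], [89, 91, 90], [78, 80, 80], [78, 80, 79], [77, 78, 78], [77, 78, 77], [83, 85, 85]]
[[61, 120, 113], [61, 120, 113], [62, 121, 114], [61, 119, 112], [49, 98, 92], [23, 50, 46], [16, 31, 30], [6, 7, 7], [6, 7, 7], [8, 9, 9], [8, 9, 8], [10, 9, 9], [8, 10, 9], [10, 9, 9], [8, 9, 8], [10, 10, 9], [10, 10, 9], [9, 10, 9], [10, 9, 9], [6, 8, 8], [14, 14, 15], [43, 43, 44], [95, 97, 96], [101, 102, 101], [78, 81, 81], [78, 80, 79], [77, 78, 79], [77, 78, 77], [76, 77, 77], [74, 76, 76]]
```

Call:
step_arm(
  deltas=[
    {"offset": [0.0, 0.0012, 0], "rot": [0, 0, 0]},
    {"offset": [0.0, 0.0012, 0], "rot": [0, 0, 0]},
    {"offset": [0.0, 0.0012, 0], "rot": [0, 0, 0]},
    {"offset": [0.0, 0.0012, 0], "rot": [0, 0, 0]},
  ],
)

```text
time_s: 10.45
position: [0.572, -0.2442, 0.1118]
tool_rot: [0.42, 0.569, 0.42, -0.569]
force: [-0.1, 0.0, -0.1]
finger_gap: 0.0098
```

```bash
python3 - <<'E'
from h import *
import pickle
s=manip.observe(); print(s['time_s'],s['position'],s['force'],s['torque'],s['finger_gap'],np.round(q2R(s['tool_rot']),4))
p=vision.grab_frame('wrist'); save(p,'w8.png'); pickle.dump((cam(p,s),s),open('w8.pkl','wb'))
t=cv2.imread('pics/w8.png')
cv2.imwrite('pics/w8z.png',cv2.resize(t[40:320,270:390],None,fx=5,fy=2.1,interpolation=cv2.INTER_NEAREST))
s=manip.observe();print(s['position'])
E
```

```text
10.45 [ 0.57196908 -0.24416648  0.11176775] [-0.10635649  0.04495618 -0.10025823] [-0.11441357  0.04547407  0.05336086] 0.009836539830585017 [[ 1.000e-04  9.553e-01 -2.956e-01]
 [ 1.000e-04 -2.956e-01 -9.553e-01]
 [-1.000e+00  1.000e-04 -1.000e-04]]
[ 0.57193383 -0.24418287  0.11172783]
```

View pics/w8z.png

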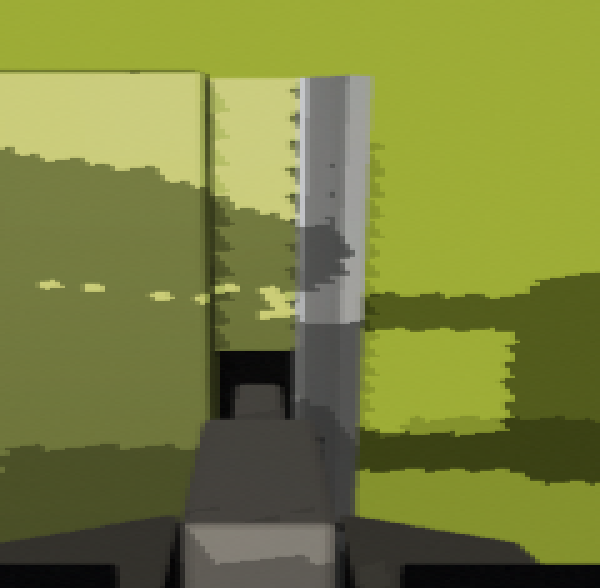

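Call:
step_arm(
  deltas=[
    {"offset": [0.003, 0, 0], "rot": [0, 0, 0]},
    {"offset": [0.006, 0, 0], "rot": [0, 0, 0]},
    {"offset": [0.009, 0, 0], "rot": [0, 0, 0]},
    {"offset": [0.011, 0, 0], "rot": [0, 0, 0]},
    {"offset": [0.011, 0, 0], "rot": [0, 0, 0]},
  ],
)

```text
time_s: 11.12
position: [0.5719, -0.2441, 0.1005]
tool_rot: [-0.42, -0.569, -0.42, 0.569]
force: [0.1, 0.4, 0.1]
finger_gap: 0.0098
```

```bash
python3 - <<'E'
from h import *
s=manip.observe(); print(s['time_s'],s['position'],s['force'],s['torque'],s['finger_gap'],np.round(q2R(s['tool_rot']),4))
E
```

```text
11.125 [ 0.57187315 -0.24411027  0.10048165] [0.13037336 0.42975986 0.08031257] [-0.13069239  0.0922405   0.06967182] 0.009827726416916758 [[-2.000e-04  9.553e-01 -2.955e-01]
 [ 3.000e-04 -2.955e-01 -9.553e-01]
 [-1.000e+00 -3.000e-04 -2.000e-04]]
```

Call:
step_arm(
  deltas=[
    {"offset": [0.002, 0, 0], "rot": [0, 0, 0]},
    {"offset": [0.004, 0, 0], "rot": [0, 0, 0]},
    {"offset": [0.006, 0, 0], "rot": [0, 0, 0]},
    {"offset": [0.006, 0, 0], "rot": [0, 0, 0]},
    {"offset": [0.006, 0, 0], "rot": [0, 0, 0]},
  ],
)

```text
time_s: 11.75
position: [0.5721, -0.2442, 0.095]
tool_rot: [0.42, 0.569, 0.42, -0.569]
force: [-1.1, -0.7, 4.4]
finger_gap: 0.0096
```

Call:
step_arm(
  deltas=[
    {"offset": [0.0015, 0, 0], "rot": [0, 0, 0]},
    {"offset": [0.003, 0, 0], "rot": [0, 0, 0]},
    {"offset": [0.003, 0, 0], "rot": [0, 0, 0]},
    {"offset": [0.003, 0, 0], "rot": [0, 0, 0]},
  ],
)

```text
time_s: 12.25
position: [0.5721, -0.2442, 0.092]
tool_rot: [0.42, 0.569, 0.42, -0.569]
force: [-0.8, 0.2, 5.7]
finger_gap: 0.0101
```

Call:
step_arm(
  deltas=[
    {"offset": [0.0015, 0, 0], "rot": [0, 0, 0]},
    {"offset": [0.003, 0, 0], "rot": [0, 0, 0]},
    {"offset": [0.003, 0, 0], "rot": [0, 0, 0]},
    {"offset": [0.003, 0, 0], "rot": [0, 0, 0]},
  ],
)

```text
time_s: 12.75
position: [0.5721, -0.2442, 0.0897]
tool_rot: [0.42, 0.569, 0.419, -0.569]
force: [-2.4, 1.2, 9.9]
finger_gap: 0.0099
```

Call:
step_arm(
  deltas=[
    {"offset": [0.001, 0, 0], "rot": [0, 0, 0]},
    {"offset": [0.001, 0, 0], "rot": [0, 0, 0]},
    {"offset": [0.001, 0, 0], "rot": [0, 0, 0]},
  ],
)

```text
time_s: 13.12
position: [0.5721, -0.2443, 0.0896]
tool_rot: [0.42, 0.569, 0.419, -0.569]
force: [-4.6, 1.6, 16.0]
finger_gap: 0.0099
```

Call:
step_arm(
  deltas=[
    {"offset": [0.0, -0.0007, 0], "rot": [0, 0, 0]},
    {"offset": [0.0, -0.0007, 0], "rot": [0, 0, 0]},
    {"offset": [0.0, -0.0007, 0], "rot": [0, 0, 0]},
  ],
)

```text
time_s: 13.5
position: [0.572, -0.2443, 0.0896]
tool_rot: [0.421, 0.57, 0.419, -0.569]
force: [-3.0, 2.2, 14.2]
finger_gap: 0.0096
```

```bash
python3 - <<'E'
from h import *
s=manip.observe(); print(s['time_s'],s['position'],s['force'],s['torque'],s['finger_gap'],np.round(q2R(s['tool_rot']),4))
p=vision.grab_frame('wrist'); save(p,'w9.png')
p=vision.grab_frame('scene'); save(p,'s9.png'); b=p['pixels'][90:290,170:390,::-1]
cv2.imwrite('pics/s9z.png',cv2.resize(b,None,fx=3,fy=3,interpolation=cv2.INTER_CUBIC))
E
```

```text
13.5 [ 0.57200606 -0.24425068  0.08963836] [-3.02904852  2.24611992 14.17303694] [0.3375465  0.60333269 0.01144994] 0.009630606998092909 [[ 2.500e-03  9.554e-01 -2.955e-01]
 [-1.200e-03 -2.955e-01 -9.554e-01]
 [-1.000e+00  2.700e-03  4.000e-04]]
```

View pics/w9.png

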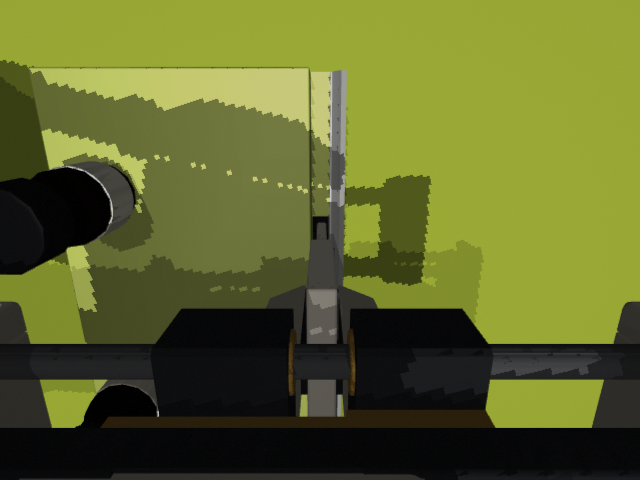

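View pics/s9z.png

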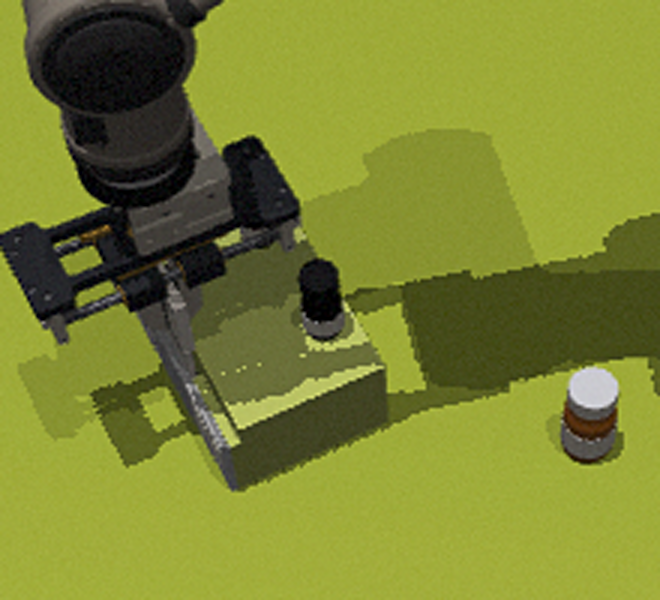

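```bash
python3 - <<'E'
from h import *
import pickle
c5=pickle.load(open('w5.pkl','rb')); s=manip.observe(); p=vision.grab_frame('wrist'); c9=cam(p,s)
print(s['time_s'],s['position'],s['force'],s['finger_gap'])
for t in ['bottle_a','jar','holder']: print(t,[(np.round(b['rect'],1).tolist(),round(b['confidence'],2)) for b in vision.boxes_of(p,t)][:3])
# cap tops in w5 at z=.137 -> predict in w9
for u in [(165,178),(195,308)]:
    P=ray_z(c5,u,.137); print(P,proj(c9,P))
C=pickle.load(open('C.pkl','rb'))
for u in [(430,258),(492,274)]: P=ray_z(C['top'],u,.137); print('top0',P,proj(c9,P), proj(c9,P-[0,0,.062]))
q=vision.grab_frame('scene')
for t in ['bottle_a','jar','holder']: print(t,[(np.round(b['rect'],1).tolist(),round(b['confidence'],2)) for b in vision.boxes_of(q,t)][:3])
E
```

```text
13.6 [ 0.57201347 -0.24424235  0.08961227] [-1.81884815  1.11994576 14.2630564 ] 0.010017295043571389
bottle_a [([121.0, 403.5, 76.2, 41.0], 0.65), ([67.4, 217.6, 134.8, 112.3], 0.59)]
jar []
holder [([322.1, 320.2, 33.0, 194.0], 0.59), ([188.0, 241.9, 320.0, 347.2], 0.27)]
[ 0.49644178 -0.16914031  0.137     ] [[ -1.48623534 231.61013249]]
[ 0.4808641  -0.25332189  0.137     ] [[ 85.62196531 459.1257835 ]]
top0 [ 0.4899522  -0.16774326  0.137     ] [[-23.56388713 233.53384218]] [[ 94.07352968 194.13443462]]
top0 [ 0.46766618 -0.25871715  0.137     ] [[ 59.99694164 478.59732498]] [[136.61158974 372.59073396]]
bottle_a [([279.5, 189.4, 17.3, 24.8], 0.83), ([255.2, 166.1, 12.7, 7.9], 0.51)]
jar [([366.4, 229.9, 20.3, 32.4], 0.84)]
holder [([229.4, 197.6, 9.1, 26.0], 0.54)]
```

```bash
python3 - <<'E'
from h import *
import pickle
a=cv2.imread('pics/w5.png')[130:345,120:260]; b=cv2.imread('pics/w9.png')[340:430,60:180]
cv2.imwrite('pics/cmp.png',np.hstack([cv2.resize(np.clip(a*1.5,0,255).astype('uint8'),(390,598),interpolation=cv2.INTER_CUBIC),cv2.resize(np.clip(b*1.5,0,255).astype('uint8'),(400,598),interpolation=cv2.INTER_CUBIC)]))
C=pickle.load(open('C.pkl','rb'));c5=pickle.load(open('w5.pkl','rb'));s=manip.observe();c9=cam(vision.grab_frame('wrist'),s)
for u in [(212,272),(193,147)]:
    P=ray_z(c5,u,.075); print(P,proj(c9,P))
for u in [(418,268.5),(480,281)]: print('top base',ray_z(C['top'],u,.075))
E
```

```text
[ 0.47557761 -0.25145146  0.075     ] [[144.64827994 357.13541014]]
[ 0.4986748  -0.15555315  0.075     ] [[ 99.26720328 161.79552008]]
top base [ 0.48372185 -0.16217029  0.075     ]
top base [ 0.46542005 -0.26031125  0.075     ]
```

View pics/cmp.png

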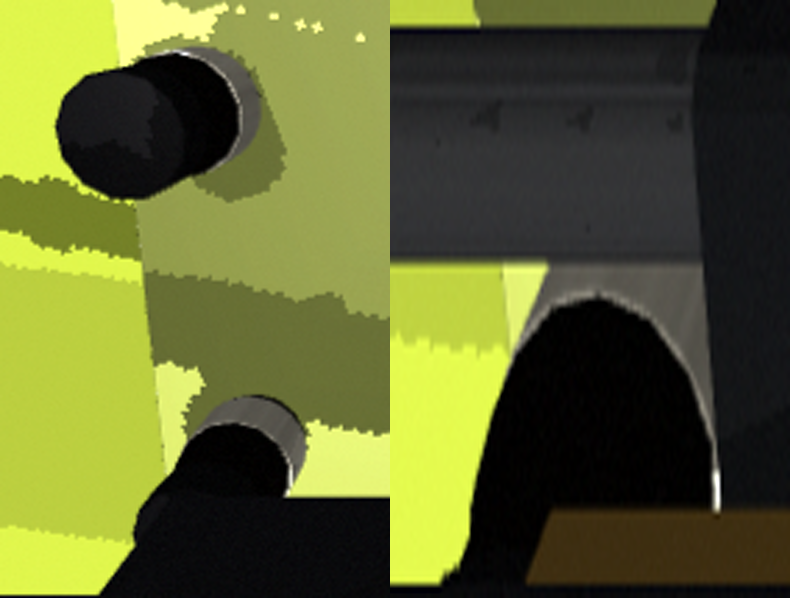

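```bash
python3 - <<'E'
from h import *
s=manip.observe(); print(s['time_s'],s['position'],s['force'],s['finger_gap'])
print(manip.sign_off())
E
```

```text
14.05 [ 0.57200499 -0.24422092  0.08962634] [-2.18327509  1.86990481 13.85663135] 0.009456243102668698
the job is handed in; nothing more can be done
None
```

I took the holder out of its stand by its thickness and pushed its tongue into the pocket with the label facing out over the lip. The job was handed in at about 14 s with the arm still gripping and pressing down.

- **Fully home:** The push-back rose from 4.4 N to 9.9 N on the way down. The tool then stopped at z = 0.0896 m while the force climbed to about 14–16 N, so it is on the hard stop. The foot works out at about 41 mm above the work surface, which matches the fully pressed depth.
- **Upright:** The tool was within about 0.2° of vertical, and the finger gap stayed at about 10 mm. A sideways force of about 3 N remains, from the holder touching the lip side. I eased it from about 5 N but did not remove it.
- **Label side:** I identified it before gripping from the dark label edges on the holder's far face.
- **Bystanders:** The jar shows upright where it was. One bottle is in plain view, upright on the deck. The other is partly hidden by the gripper. What shows of it fits it standing where it was, but I could not see all of it.
- **Checks that disagreed:** One move call was refused because I had left out the rotations. Two wrist-camera readings of the pocket offset differed by 1–2 mm, so I re-measured close to the mouth before inserting.

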